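# Fit the locating spool to the rod check fixture

### The arm

A 6-joint arm with a two-finger parallel gripper is mounted at the origin on the work surface. World frame = base frame: x ahead of the robot, y to its left, z up, the work surface at z = 0. Lengths are in m, angles in degrees, forces in N, time in s.
With the tool pointing down it reaches from about 0.375 to 0.925 m from the base axis. Payload 5.7 kg.
Tool frame: the origin (TCP) lies at the very end of the fingers, on their centre line; the grasp point (between the pads) lies pinch_z behind it (pinch_z is the distance from the TCP to the grasp point, in m); z points along the fingers, y is the line along which they close (so a half turn about z gives the same grasp; the last joint's range is limited). The gripper opens to 88 mm and grips with 3 to 60 N. Pads are 20 mm wide; open, the fingers measure 115 mm over their backs; the gripper's body (75 mm by 178 mm) begins 61 mm behind the grasp point.
Start: joints at [61.473, 20.558, 86.54, -0, 72.909, -6.595], TCP at [0.224, 0.557, 0.223] pointing down, gripper open.
Joint ranges: [-170.27, 170.27], [-57.76, 135], [12.27, 136.19], [-55.21, 235.2], [11.17, 155.16], [-170.74, 170.74]. Speed limits (degrees/s): [136.94, 136.94, 180, 180, 180, 180].

### API

Orientations are given as a 3x3 rotation matrix whose columns are the frame's x, y, z axes.
In Python, from cell import * gives the robot as it stands.
- The arm moves only by the tool play_rows, never from a script. Its argument "rows" is text: rows parted by semicolons, each of 6 numbers parted by spaces: the shift along the tool's x, y, z each as a share of 0.3 m, from -1 to 1, then the turn, a rotation vector about the tool's x, y, z each as a share of 2 pi rad, from -1 to 1. A call has 1 to 8 rows; each row is the pose to reach, as a shift and turn from the pose commanded when the call began, along the tool's axes at that moment, turning the shorter way round; what a row does not reach only later rows make up. A row lasts 1/10 s, in which the tool goes at most 50 mm and 8.59 degrees, less where a joint would pass 70% of its speed; a pose out of reach is approached as far as the arm can. A call with a number of a shift or a turn outside -1 to 1 is refused whole. A call with a gripper value outside its range is refused whole. "grip" is the closure, from -1 (fully open) to 1 (shut), set as the call begins (left out, the last holds). The fingers move at their own pace and stop on an object; "newtons" is the grip in N (left out, the last holds). Time passes only in rows, so rows that repeat a pose let the fingers close. It gives the time, the measured TCP pose, the force, the opening and the grip force at its end, in the units of the state.
- get_state(): the state, without advancing time (a new reading comes with each control period).
- grab_frame(name): name is "scene" or "top" or "wrist"; returns a dict with "img" (400x640x3 uint8, blue, green, red), "fovy" (degrees; the focal length in pixels is half the picture's height over the tangent of half this angle, whatever the lens; pixels are square), "cx", "cy" (the principal point, pixels), "R" (3x3) and "t" (3): a world point X has camera coordinates R X + t. Camera axes: x right, y down, z forward; pixel columns grow to the right and rows downward; lengths in m; the calibration is good to about 2 mm. A picture is of the moment at which its call begins. There is no depth.
- close_job(): hands the job in; it is judged then, once.
Trained networks look in a picture, given as the dict that the camera call returned (one of the last four; its "shot" number tells which), for a name from the list of things; names that differ only in an ending like _2 or _b are one class to them, and where a whole thing is asked for, a point or a joint stands for the part that bears it (a point fixed in the world has none). Each returns a list of dicts, best first, with "score" (0 to 1); they miss things now and then, are a little off and sometimes report something else, mostly with a low value. They report only what shows in the picture. A call takes as long as a camera call. They do not tell look-alikes from the thing itself.
- search_frame(picture, thing): "extent" ([left, top, width, height] in pixels, round what is visible of it).
- spot_point(picture, thing): "point" ([column, row] in pixels: a listed point, or the origin of a listed thing).
The state is a dict: "t": time; "q": joint angles; "qd": joint speeds; "joint_efforts": joint torques, N m; "position": TCP position; "eef_rot": TCP orientation; "ft_force": force on the tool from outside, world axes, zero at the start; "ft_torque": the same for the moment, N m; "opening": opening from 0.0 (shut) to 1.0 (fully open); "grasp_force": force on a finger pad.
Only numpy, scipy, OpenCV 4.12 (cv2) and the standard library are available. Lean on these libraries where they do the work, as an engineer would, in place of code of your own. Each camera call takes 0.05 s, during which the arm holds its last target. There are 200 camera calls.

### The job

Get the connecting-rod check fixture ready: lift the larger of the two white nylon locating spools up and off its slanting rack peg and put it on the fixture's bare upright spindle, wide flange down. Lower it on in the gripper rather than dropping it from above the spindle, see that it sits flat and fully home on the spindle's shoulder, and let go of it. Leave the smaller spool hanging on the rack.

Things in the scene. Friction and masses are not known exactly. Their poses are not given: they have to be found in the camera images.
- spool: Larger loose white nylon spool, 50 mm tall, 20 mm bore right through, about 80 g. Origin: centre of the wide flange's outer face; along its +z: wide flange 64 mm dia. (0-10 mm), waist 34 mm dia. (10-36), narrow flange 46 mm dia. (36-50; grip here across the diameter). Starts on a rack peg, +z outwards along the peg, leaning 30 deg from vertical to the rack's front; comes off after 40 mm along +z.
- small_spool: Smaller loose white nylon spool on the other rack peg, to be left there: 40 mm tall, 20 mm bore, wide flange 48 mm dia., narrow flange 36 mm dia. Origin at the centre of its wide flange's outer face, +z outwards along the peg.
- rack: Fixed rack, base 120 (x) by 240 mm (y), origin at its underside's centre. An aluminium plate, 100 by 240 mm, slopes 30 deg down to the rack's -x (front) side; its upper face is 85 mm above the table at the middle, 110 mm at the back. Two steel pegs, 14 mm dia., 37 mm long, stand square to the plate at y = -65 and +65 mm; each holds one spool lying against the plate.
- fixture: Fixed dark steel plate, 130 (x) by 240 (y) by 25 mm thick, origin at its underside's centre. The bare spindle stands at y = -70 mm. At y = +75 mm a white spool, up to 68 mm above the table, is already fitted and fixed. A loose steel setting ring, 32 mm dia., 10 mm high, lies on the plate between them, some 90 mm from the bare spindle.
- seat (a point): Centre of the upper face of the bare spindle's round steel shoulder (56 mm dia.), 35 mm above the table; z up, axes as the fixture's. From here the spindle, 17 mm dia., rises 44 mm, the top 10 mm tapering to 8 mm dia. The spool is home when its origin is at this point.
Things that resemble listed ones, but are neither listed nor needed, are in the scene too. Leave any black, blue or turquoise look-alike of the spool alone.

How it is judged:
By the outcome, as a careful person would: the job done as asked, in the order asked, and still so for the second after the job is handed in, with the robot touching nothing.
It also fails if it takes over 42 s, if anything falls off the work surface, if the arm or the gripper's body presses on something with over 40 N, if the wrist force passes 120 N, or if a joint passes its speed limit or range.

## Working session

There is one attempt and no reset: what is moved stays moved. The work goes in short steps, Python scripts to look and compute and a tool call to move; the robot and the scene stay as the last step left them, time stands still between calls to the robot, and variables do not carry over. Pictures are saved under pics/ and viewed, at most 10 in all, crops included, and the job is handed in when it is done.

Besides the shell and the picture viewer there is one more tool, called in YAML: its name, and indented under it one key for each argument. play_rows: Moves the arm, as the interface text tells. Shift numbers are shares of 0.3 m and turn numbers shares of 2 pi rad, none past 1 either way. Its arguments: {"type":"object","properties":{"rows":{"type":"string"},"grip":{"type":"number"},"newtons":{"type":"number"}},"required":["rows"]}

```bash
ls; mkdir -p pics
python3 - <<'E'
from cell import *
import cv2
s=get_state(); print({k:s[k] for k in ('t','q','position','eef_rot','opening','ft_force')})
try: print(pinch_z)
except Exception as e: print(e)
for n in ("scene","top"):
    f=grab_frame(n); cv2.imwrite(f"pics/{n}0.png",f["img"]); print(n,f["shot"],f["fovy"],f["cx"],f["cy"],f["R"],f["t"])
    for th in ("spool","small_spool","rack","fixture"):
        print(th,[(d["extent"],round(d["score"],2)) for d in search_frame(f,th)],[(d["point"],round(d["score"],2)) for d in spot_point(f,th)])
    print([(d["point"],round(d["score"],2)) for d in spot_point(f,"seat")])
E
```

```text
pics
{'t': 0.0, 'q': array([ 6.14735819e+01,  2.05972947e+01,  8.65975989e+01,  3.23175558e-04,
        7.29091907e+01, -6.59544296e+00]), 'position': array([0.22377667, 0.55597075, 0.22182548]), 'eef_rot': array([[-9.27633760e-01,  3.73490089e-01, -8.72285092e-04],
       [ 3.73491046e-01,  9.27632416e-01, -1.59349492e-03],
       [ 2.14005366e-04, -1.80397036e-03, -9.99998350e-01]]), 'opening': 1.0003776192746516, 'ft_force': array([0.33334172, 0.61153153, 0.42194919])}
0.0187
scene 1 44.2438281430666 315.2663643011771 206.2000165791925 [[ 0.59261744  0.80538369  0.01271542]
 [ 0.68953556 -0.49908795 -0.52483514]
 [-0.41634755  0.31979419 -0.85110892]] [-0.34401698 -0.31621873  1.51130345]
spool [([439.0, 161.3, 26.4, 31.1], 0.71), ([347.8, 140.4, 24.6, 26.2], 0.69), ([387.5, 156.1, 22.7, 28.3], 0.6), ([313.4, 165.3, 26.6, 24.1], 0.58), ([412.1, 135.7, 26.3, 27.3], 0.57)] [([453.1, 175.1], 0.78), ([324.8, 174.7], 0.77), ([396.4, 178.3], 0.76), ([422.7, 142.0], 0.75), ([358.4, 149.5], 0.61)]
small_spool [([206.0, 199.7, 103.5, 94.9], 0.62), ([363.9, 196.9, 20.0, 23.8], 0.57)] []
rac
[... 289 characters left out ...]
.17096224]
 [ 0.17140192 -0.02206267 -0.98495412]] [0.0099341  0.59021878 1.34131247]
spool [([171.5, 161.9, 22.2, 22.1], 0.89), ([267.9, 237.1, 18.8, 21.7], 0.87), ([216.0, 181.2, 25.0, 26.6], 0.74), ([167.3, 205.2, 21.3, 20.0], 0.69), ([218.7, 238.6, 25.3, 25.9], 0.59)] [([231.4, 248.5], 0.96), ([230.4, 193.6], 0.93), ([274.6, 249.1], 0.86), ([177.7, 211.4], 0.65), ([180.3, 170.0], 0.62)]
small_spool [([264.0, 172.6, 22.4, 17.3], 0.46), ([324.0, 206.2, 85.6, 52.3], 0.42)] [([271.8, 177.5], 0.74)]
rack [([203.9, 152.3, 94.3, 73.0], 0.9), ([264.7, 170.5, 18.1, 17.6], 0.49)] [([255.2, 188.6], 0.92)]
fixture [([321.3, 203.4, 88.6, 53.6], 0.92)] [([364.7, 229.9], 0.77)]
[([394.0, 226.4], 0.94)]
```

Run:
```python
import cv2,numpy as np
a=cv2.imread("pics/top0.png")[130:290,140:440]; b=cv2.imread("pics/scene0.png")[110:310,190:490]
a=cv2.resize(a,None,fx=1.66,fy=1.66,interpolation=2) if 0 else cv2.resize(a,(525,280),interpolation=2); b=cv2.resize(b,(450,300),interpolation=2)
c=np.zeros((590,530,3),np.uint8); c[:280,:525]=a; c[285:585,:450]=b
cv2.imwrite("pics/m.png",c)
```

```text
(no output)
```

View pics/m.png

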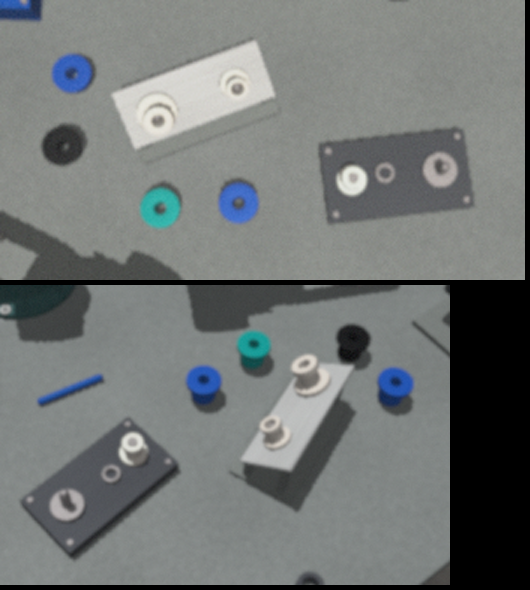

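In the montage, the white spools are: the larger on the left peg at about top (230,194) and scene (396,170), the smaller at top (272,178) and scene (371,207), and the fixed one on the fixture at top (341,232). The larger of the two on the rack is the target. The black, blue and turquoise ones are look-alikes. Next I triangulate.

```bash
cat > h.py <<'E'
from cell import *
import numpy as np, cv2
from scipy.spatial.transform import Rotation as Ro
def cam(f):
    fl=200/np.tan(np.radians(f["fovy"]/2)); return np.array([[fl,0,f["cx"]],[0,fl,f["cy"]],[0,0,1.]]),np.array(f["R"]),np.array(f["t"])
def P(f): K,R,t=cam(f); return K@np.c_[R,t]
def proj(f,X): K,R,t=cam(f); x=(np.atleast_2d(X)@R.T+t)@K.T; return x[:,:2]/x[:,2:]
def tri(fs,px):
    A=[]
    for f,p in zip(fs,px):
        M=P(f); A+=[(p[0]*M[2]-M[0])/1,(p[1]*M[2]-M[1])]
    X=np.linalg.svd(np.array(A))[2][-1]; X=X[:3]/X[3]
    return X,[np.round(proj(f,X)[0]-p,1) for f,p in zip(fs,px)]
def onplane(f,p,z):
    K,R,t=cam(f); d=R.T@np.linalg.solve(K,[p[0],p[1],1]); c=-R.T@t; return c+d*(z-c[2])/d[2]
def rel(pos,R,p0=None,R0=None):
    """move numbers from commanded/measured pose to target"""
    s=get_state(); p0=s["position"] if p0 is None else p0; R0=s["eef_rot"] if R0 is None else R0
    R0=np.array(R0); return np.round(np.r_[R0.T@(np.array(pos)-p0)/.3, Ro.from_matrix(R0.T@R).as_rotvec()/(2*np.pi)],4)
E
python3 - <<'E'
from h import *
fs=[grab_frame("top"),grab_frame("scene")]
for n,a in dict(spool=[(230.4,193.6),(396.4,178.3)],small=[(271.8,177.5),(371,208)],seat=[(394,226.4),(232.6,255.8)],fix=[(364.7,229.9),(255.5,245.3)],rack=[(255.2,188.6),(383.7,210.9)]).items(): print(n,*tri(fs,a))
w=grab_frame("wrist"); cv2.imwrite("pics/w0.png",w["img"]); s=get_state()
R=np.array(s["eef_rot"]); C=-w["R"].T@w["t"]; print("cam in tool",R.T@(C-s["position"]),"\n",R.T@w["R"].T,w["fovy"],w["cx"],w["cy"])
E
```

```text
spool [0.59280653 0.25367041 0.07393691] [array([0.3, 0.2]), array([ 0.4, -0. ])]
small [0.63408968 0.13584496 0.09418884] [array([1.5, 1.1]), array([ 2.1, -0.3])]
seat [ 0.51567429 -0.20456277  0.03931058] [array([-0.4, -0.2]), array([-0.6,  0. ])]
fix [ 0.50641071 -0.13112274 -0.00293863] [array([1.1, 0.6]), array([ 1.4, -0.1])]
rack [0.62236023 0.19401137 0.00665073] [array([-0.2, -0.2]), array([-0.3,  0. ])]
cam in tool [ 0.07536542 -0.00050337 -0.16141633] 
 [[ 6.15039903e-04 -9.60517318e-01 -2.78219525e-01]
 [ 9.99999807e-01  6.14398138e-04  8.94967096e-05]
 [ 8.49744187e-05 -2.78219526e-01  9.60517510e-01]] 70.39467010014616 323.31380965381607 195.89483621837783
```

```bash
cat >> h.py <<'E'
def toolR(z,y):
    z=np.array(z)/np.linalg.norm(z); y=np.array(y)-np.dot(y,z)*z; y/=np.linalg.norm(y); return np.c_[np.cross(y,z),y,z]
E
python3 - <<'E'
from h import *
s=get_state(); R0=np.array(s["eef_rot"]); 
R=toolR([.472,.165,-.866],[-.33,.944,0]); p=np.array([.522,.229,.215])
print(rel(p,R)); print(rel(p+R@[0.02,.09,-.04],R))
E
```

```text
[-1.329  -0.6419  0.0254 -0.03   -0.0797 -0.1118]
[-1.0378 -0.4981 -0.0567 -0.03   -0.0797 -0.1118]
```

play_rows:
  rows: "-1 -0.48 -0.05 -0.03 -0.08 -0.112;-1 -0.48 -0.05 -0.03 -0.08 -0.112;-1 -0.48 -0.05 -0.03 -0.08 -0.112;-1 -0.48 -0.05 -0.03 -0.08 -0.112;-1 -0.48 -0.05 -0.03 -0.08 -0.112;-1 -0.48 -0.05 -0.03 -0.08 -0.112;-1 -0.48 -0.05 -0.03 -0.08 -0.112;-1 -0.48 -0.05 -0.03 -0.08 -0.112"

```text
t: 1.95
position: [0.4506, 0.3073, 0.238]
eef_rot: [[-0.817, -0.326, 0.475], [-0.283, 0.945, 0.163], [-0.502, -0.001, -0.865]]
ft_force: [-0.6, 0.1, 0.7]
opening: 0.996
grasp_force: 0.0
```

play_rows:
  rows: "0 0 0 0 0 0;0 0 0 0 0 0"

```text
t: 2.15
position: [0.4484, 0.3117, 0.2378]
eef_rot: [[-0.816, -0.331, 0.473], [-0.287, 0.943, 0.166], [-0.502, -0.0, -0.865]]
ft_force: [-0.7, 0.5, 0.1]
opening: 1.002
grasp_force: 0.0
```

```bash
cat > view.py <<'E'
from h import *
import sys,pickle
def look(n,things):
    w=grab_frame("wrist"); cv2.imwrite(f"pics/{n}.png",w["img"]); pickle.dump({k:w[k] for k in("R","t","fovy","cx","cy")},open(f"{n}.pkl","wb"))
    for th in things:
        print(th,[([int(x) for x in d["extent"]],round(d["score"],2)) for d in search_frame(w,th)][:4] if th!="seat" else "",[(np.round(d["point"],1).tolist(),round(d["score"],2)) for d in spot_point(w,th)][:4])
    s=get_state(); print(s["t"],s["position"],s["eef_rot"].tolist(),s["ft_force"]); return w
if __name__=="__main__": look(sys.argv[1],sys.argv[2:])
E
python3 view.py wB spool small_spool
python3 - <<'E'
from h import *
R=toolR([.472,.165,-.866],[-.33,.944,0]); p=np.array([.522,.229,.215]); print(rel(p+R@[0.02,-.03,-.04],R),rel(p,R))
E
```

```text
spool [([315, 197, 37, 39], 0.98), ([342, 146, 51, 47], 0.97), ([234, 31, 63, 68], 0.96), ([215, 170, 54, 54], 0.88)] [([244.6, 195.8], 0.86), ([266.5, 72.8], 0.69), ([333.5, 225.1], 0.66), ([131.0, 39.2], 0.63)]
small_spool [([113, 181, 54, 40], 0.82)] [([148.1, 195.6], 0.66)]
2.4 [0.44800359 0.31201473 0.2375412 ] [[-0.8156581740871872, -0.33316769752586844, 0.47297043075658224], [-0.2886690931815382, 0.9428672040739179, 0.1663477986736866], [-0.5013700207297042, -0.0008490036185819063, -0.8652325592037967]] [ 0.51247621 -0.80494823  0.18909837]
[-1.680e-02 -4.427e-01  2.100e-03  2.000e-04  2.000e-04  5.000e-04] [-8.360e-02 -3.430e-01  1.356e-01  2.000e-04  2.000e-04  5.000e-04]
```

play_rows:
  rows: "-0.08 -0.44 0.1 0 0 0;-0.08 -0.44 0.1 0 0 0;-0.08 -0.44 0.1 0 0 0;-0.08 -0.44 0.1 0 0 0;-0.08 -0.44 0.1 0 0 0;-0.08 -0.44 0.1 0 0 0"

```text
t: 3.0
position: [0.5252, 0.1992, 0.2235]
eef_rot: [[-0.816, -0.332, 0.472], [-0.288, 0.943, 0.166], [-0.501, -0.0, -0.866]]
ft_force: [-0.3, 0.4, 0.2]
opening: 1.002
grasp_force: 0.0
```

```bash
python3 view.py wA spool small_spool
python3 - <<'E'
from h import *
import pickle
fs=[pickle.load(open(n+".pkl","rb")) for n in("wA","wB")]
for f in fs: print(proj(f,[[.593,.254,.08],[.634,.136,.09]]))
a,b=[cv2.imread(f"pics/{n}.png")[20:300,60:460] for n in("wA","wB")]
cv2.imwrite("pics/ab.png",np.vstack([a,b]))
E
```

```text
spool [([444, 128, 63, 55], 0.82), ([366, 0, 73, 76], 0.76), ([227, 0, 80, 39], 0.72), ([398, 189, 39, 44], 0.62)] [([349.7, 185.6], 0.95), ([475.6, 162.5], 0.91), ([401.3, 40.5], 0.65), ([417.8, 218.5], 0.63)]
small_spool [([214, 166, 44, 46], 0.9)] [([242.2, 185.4], 0.65), ([350.9, 185.2], 0.63)]
3.25 [0.52541476 0.19947486 0.22392457] [[-0.8154470438463383, -0.33338043171275306, 0.47318453739876865], [-0.28879599201062295, 0.9427920158735712, 0.1665535643678871], [-0.5016403030866523, -0.0008381861763008329, -0.8650758947994478]] [ 0.22891505 -0.13191881  0.24409761]
[[348.83039513 180.46976667]
 [241.23546608 185.99432024]]
[[245.56644638 192.46788674]
 [146.34886919 197.76597388]]
```

View pics/ab.png

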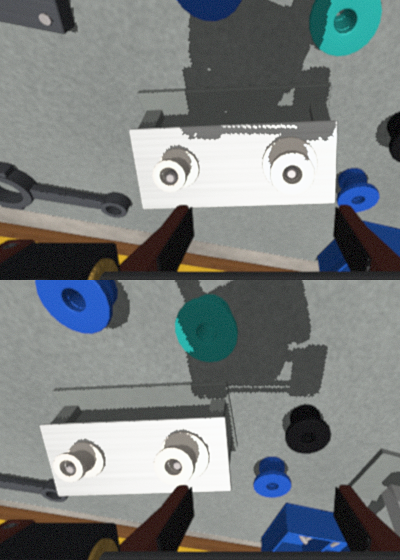

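Larger spool of the two on the rack: wA (350,187), wB (240,202); smaller: wA (232,193), wB (132,205). The blue and turquoise ones stand on the table. I enlarge one crop of the pair to confirm.

Run:
```python
import cv2,numpy as np
a=cv2.imread("pics/wA.png")[130:240,185:405]; b=cv2.imread("pics/wB.png")[150:250,95:295]
a=cv2.resize(a,None,fx=3,fy=2.7*3/2.7,interpolation=2)[:300]; b=cv2.resize(b,None,fx=3,fy=3,interpolation=2)
c=np.zeros((600,660,3),np.uint8); c[:300]=a; c[300:,:600]=b
g=(np.clip(c.astype(float)/255,0,1)**2.5*255).astype(np.uint8)
cv2.imwrite("pics/z.png",g)
```

```text
(no output)
```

View pics/z.png

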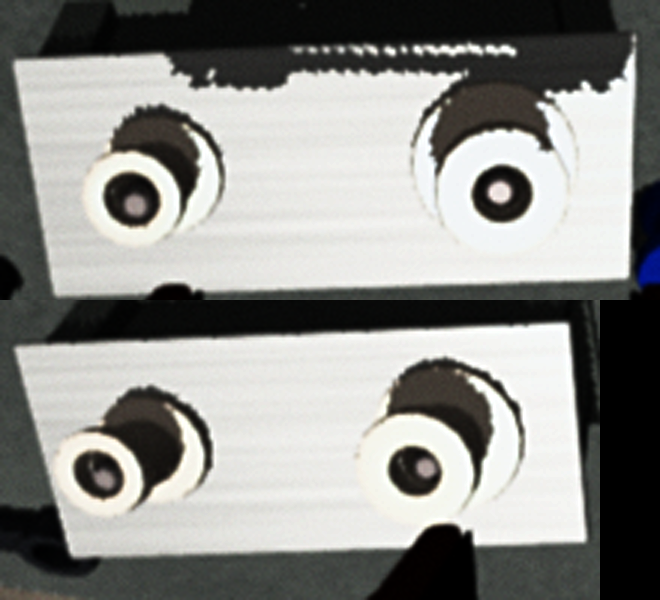

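Run:
```python
from h import *
import pickle
from scipy.optimize import least_squares
fs=[pickle.load(open(n+".pkl","rb")) for n in("wA","wB")]
A=lambda L:np.array(L)/3+[185,130]; B=lambda L:np.array(L)/3+[95,150]
ca,cb=A([(14,60),(636,33),(630,278),(54,297)]),B([(14,47),(570,22),(587,242),(73,257)])
print("tip",*tri(fs,[A((501,190.5)),B((415,167.5))])); print("small tip",*tri(fs,[A((133,198)),B((99,173))]))
print("orig",*tri(fs,[(349.7,185.6),(244.6,195.8)]))
s3=np.sqrt(3)/2
loc=np.array([[.05*s3,-.12,.11],[.05*s3,.12,.11],[-.05*s3,.12,.06],[-.05*s3,-.12,.06]])
def res(q):
    w=loc@Ro.from_euler("z",q[3]).as_matrix().T+q[:3]
    return np.r_[(proj(fs[0],w)-ca).ravel(),(proj(fs[1],w)-cb).ravel()]
r=least_squares(res,[.62,.19,0,.33]); print(r.x,np.degrees(r.x[3]),np.round(r.fun,1))
Rz=Ro.from_euler("z",r.x[3]).as_matrix(); n=Rz@[-.5,0,s3]
for y,h in((.065,.05),(-.065,.04)):
    o=r.x[:3]+Rz@[0,y,.085]; print("peg base",o,"tip",o+n*h,n)
```

```text
tip [0.57160509 0.24537603 0.12393595] [array([-0., -0.]), array([0., 0.])]
small tip [0.62457885 0.12766239 0.11714754] [array([-0., -0.]), array([0., 0.])]
orig [0.59247862 0.25424595 0.08774096] [array([-0.1, -0.8]), array([0.1, 0.7])]
[ 0.70922167  0.19914448 -0.07981225  0.26878143] 15.400041703992006 [ 20.9  66.3 -39.9  81.8 -31.8 -59.3   4.3 -74.3  43.7  57.   -3.6  71.2
  -8.1 -56.9  17.  -69.5]
peg base [0.69196048 0.26181067 0.00518775] tip [0.6678581  0.25517175 0.04848902] [-0.48204761 -0.13277841  0.8660254 ]
peg base [0.72648287 0.13647829 0.00518775] tip [0.70720096 0.13116715 0.03982876] [-0.48204761 -0.13277841  0.8660254 ]
```

Run:
```python
from h import *
import pickle
from scipy.optimize import least_squares
fs=[pickle.load(open(n+".pkl","rb")) for n in("wA","wB")]
A=lambda L:np.array(L)/3+[185,130]; B=lambda L:np.array(L)/3+[95,150]
ca,cb=A([(14,60),(636,33),(630,278),(54,297)]),B([(14,47),(570,22),(587,242),(73,257)])
s3=np.sqrt(3)/2
loc=np.array([[-.05*s3,-.12,.06],[-.05*s3,.12,.06],[.05*s3,.12,.11],[.05*s3,-.12,.11]])
def res(q):
    w=loc@Ro.from_euler("z",q[3]).as_matrix().T+q[:3]
    return np.r_[(proj(fs[0],w)-ca).ravel(),(proj(fs[1],w)-cb).ravel()]
r=least_squares(res,[.62,.19,0,.33]); print(r.x,np.degrees(r.x[3]),np.round(r.fun,1))
Rz=Ro.from_euler("z",r.x[3]).as_matrix(); n=Rz@[-.5,0,s3]
for y,h in((.065,.05),(-.065,.04)):
    o=r.x[:3]+Rz@[0,y,.085]; print("peg base",o,"tip",o+n*h,n)
```

```text
[ 0.62314126  0.19641322 -0.00265061  0.39187606] 22.45284414985631 [-0.4 -0.2 -0.1 -0.2 -0.3  0.4  0.2  0.3  0.5 -0.7 -0.1 -0.2  0.5  0.
 -0.1  0.6]
peg base [0.59831627 0.25648584 0.08234939] tip [0.57521142 0.24693777 0.12565066] [-0.46209709 -0.19096146  0.8660254 ]
peg base [0.64796625 0.1363406  0.08234939] tip [0.62948237 0.12870214 0.1169904 ] [-0.46209709 -0.19096146  0.8660254 ]
```

Run:
```python
from h import *
n=np.array([-.4621,-.191,.866]); R=toolR(-n,[-.3819,.9242,0]); T=np.array([.5716,.2454,.1245])
print(rel(T+.04*n,R)); print(rel(T-.0257*n,R)); s=get_state(); print(s["q"])
```

```text
[-0.0038  0.0897  0.2518 -0.0043  0.0003 -0.0071]
[-3.300e-03  9.560e-02  4.707e-01 -4.300e-03  3.000e-04 -7.100e-03]
[  10.80184651    4.93152556  116.43971883    8.86430858   29.09136345
 -105.30085737]
```

play_rows:
  rows: "-0.003 0.09 0.2 -0.0043 0 -0.007;-0.003 0.09 0.25 -0.0043 0 -0.007;-0.003 0.09 0.25 -0.0043 0 -0.007;-0.003 0.095 0.32 -0.0043 0 -0.007;-0.003 0.095 0.4 -0.0043 0 -0.007;-0.003 0.095 0.47 -0.0043 0 -0.007;-0.003 0.095 0.47 -0.0043 0 -0.007"

```text
t: 3.95
position: [0.5839, 0.249, 0.1014]
eef_rot: [[-0.801, -0.38, 0.462], [-0.329, 0.925, 0.191], [-0.5, 0.001, -0.866]]
ft_force: [-0.0, 1.1, 0.1]
opening: 0.999
grasp_force: 0.0
```

```bash
python3 view.py wC spool
python3 - <<'E'
from h import *
n=np.array([-.4621,-.191,.866]); R=toolR(-n,[-.3819,.9242,0]); T=np.array([.5716,.2454,.1245])
print(rel(T-.0257*n,R))
E
```

```text
spool [([476, 142, 101, 85], 0.97), ([414, 223, 42, 47], 0.91), ([375, 0, 121, 43], 0.75), ([278, 185, 95, 106], 0.56)] [([327.5, 228.0], 0.64), ([528.0, 203.3], 0.58)]
4.1 [0.58386575 0.24878364 0.10347743] [[-0.8000387544867477, -0.37984719118753607, 0.4643857261654723], [-0.3282483873673585, 0.9250491177383225, 0.19114687013466825], [-0.5021862080045828, 0.000491038176344072, -0.8647593719477616]] [ 0.30547945 -0.32757456  0.44971564]
[ 0.0014  0.0052  0.0039 -0.0001  0.0004 -0.0003]
```

View pics/wC.png

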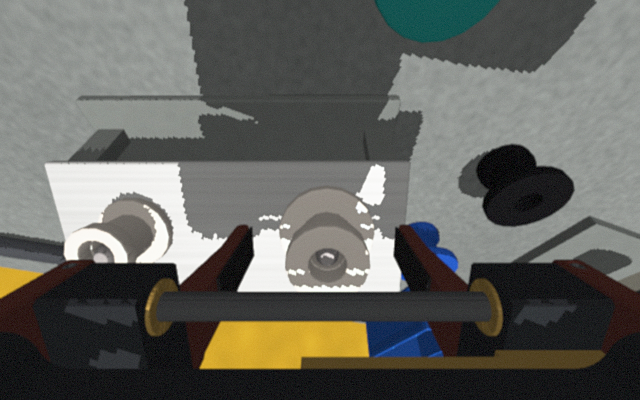

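The fingers straddle the spool, whose narrow flange is centred at (328,257), about 1.5 mm to +y of the finger centre at 323. I nudge, then close.

play_rows:
  rows: "0.001 0.005 0.004 0 0 0;0.001 0.005 0.004 0 0 0"

```text
t: 4.3
position: [0.5839, 0.2504, 0.1022]
eef_rot: [[-0.8, -0.38, 0.465], [-0.328, 0.925, 0.191], [-0.503, 0.0, -0.864]]
ft_force: [0.7, -0.1, 0.2]
opening: 1.003
grasp_force: 0.0
```

play_rows:
  rows: "0 0 0 0 0 0;0 0 0 0 0 0;0 0 0 0 0 0;0 0 0 0 0 0;0 0 0 0 0 0;0 0 0 0 0 0"
  grip: 1
  newtons: 25

```text
t: 4.9
position: [0.5839, 0.2502, 0.101]
eef_rot: [[-0.801, -0.379, 0.464], [-0.328, 0.925, 0.191], [-0.501, 0.001, -0.865]]
ft_force: [0.1, 0.5, 0.1]
opening: 0.519
grasp_force: 25.0
```

play_rows:
  rows: "0 0 -0.04 0 0 0;0 0 -0.08 0 0 0;0 0 -0.13 0 0 0;0 0 -0.18 0 0 0;0 0 -0.23 0 0 0;0 0 -0.28 0 0 0;0 0 -0.33 0 0 0;0 0 -0.33 0 0 0"

```text
t: 5.7
position: [0.5375, 0.2311, 0.189]
eef_rot: [[-0.799, -0.38, 0.466], [-0.328, 0.925, 0.191], [-0.504, -0.0, -0.864]]
ft_force: [-0.8, -0.1, -0.9]
opening: 0.525
grasp_force: 25.0
```

Run:
```python
from h import *
s=get_state(); print(s["opening"],s["grasp_force"],s["position"],s["q"])
# pre-view pose near fixture, tool down, tool y along fixture y? fixture yaw rough from fix->seat
d=np.array([.5157-.5064,-.2046+.1311]); print("fixture -y dir",d)
seat=np.array([.5157,-.2046,.035])
for y in ([0.12,.99,0],[-.12,-.99,0]):
    R=toolR([0,0,-1],y); print(rel(seat+[0,0,.15],R))
```

```text
0.5250370894520189 24.999875128269196 [0.53749777 0.23107339 0.18903309] [  13.64472457   10.08973141  116.73868662   10.90380798   23.57956309
 -107.51265376]
fixture -y dir [ 0.0093 -0.0735]
[ 0.5411 -1.316  -0.2997  0.0214  0.0822  0.0793]
[ 0.5411 -1.316  -0.2997 -0.1098  0.0286 -0.4062]
```

Run:
```python
from h import *
seat=np.array([.5157,-.2046,.035]); R=toolR([0,0,-1],[-.105,.995,0])
print(rel(seat+[.05,.06,.14],R)); print(rel(np.array([.55,.05,.20]),R))
```

```text
[ 0.3591 -1.1942 -0.155   0.0119  0.0835  0.0442]
[ 0.1462 -0.5742 -0.1275  0.0119  0.0835  0.0442]
```

play_rows:
  rows: "0.3 -1 -0.15 0.012 0.0835 0.044;0.3 -1 -0.15 0.012 0.0835 0.044;0.3 -1 -0.15 0.012 0.0835 0.044;0.3 -1 -0.15 0.012 0.0835 0.044;0.3 -1 -0.15 0.012 0.0835 0.044;0.3 -1 -0.15 0.012 0.0835 0.044;0.3 -1 -0.15 0.012 0.0835 0.044;0.3 -1 -0.15 0.012 0.0835 0.044"

```text
t: 6.5
position: [0.5589, -0.0867, 0.1799]
eef_rot: [[-0.995, -0.102, -0.003], [-0.102, 0.995, -0.002], [0.003, -0.001, -1.0]]
ft_force: [-0.4, 0.6, -1.1]
opening: 0.519
grasp_force: 25.0
```

Run:
```python
from h import *
seat=np.array([.5157,-.2046,.035]); R=toolR([0,0,-1],[-.105,.995,0])
print(rel(seat+[.05,.06,.14],R))
```

```text
[-0.0028 -0.1942  0.0167 -0.0002 -0.0005 -0.0005]
```

play_rows:
  rows: "0 -0.19 0.015 0 0 0;0 -0.19 0.015 0 0 0;0 -0.19 0.015 0 0 0;0 -0.19 0.015 0 0 0"

```text
t: 6.9
position: [0.5644, -0.1392, 0.1757]
eef_rot: [[-0.994, -0.106, -0.003], [-0.106, 0.994, 0.0], [0.003, 0.0, -1.0]]
ft_force: [-0.6, -1.0, -1.8]
opening: 0.521
grasp_force: 25.0
```

```bash
python3 view.py f1 seat fixture
```

```text
seat  [([270.5, 135.3], 0.97)]
fixture [([216, 68, 240, 123], 0.92)] [([336.3, 133.8], 0.6)]
7.1 [ 0.56482482 -0.13956781  0.17604731] [[-0.9942287793231791, -0.10724711490433043, -0.002681549969383117], [-0.10724510868763822, 0.9942322211800542, -0.0008814930244327907], [0.00276062096594387, -0.0005888226157459087, -0.9999960161219691]] [ 0.97641438  0.06752458 -1.11768475]
```

play_rows:
  rows: "0 -0.35 0 0 0 0;0 -0.35 0 0 0 0;0 -0.35 0 0 0 0;0 -0.35 0 0 0 0;0 -0.35 0 0 0 0"

```text
t: 7.6
position: [0.5756, -0.2439, 0.1758]
eef_rot: [[-0.994, -0.106, -0.004], [-0.106, 0.994, 0.0], [0.004, 0.0, -1.0]]
ft_force: [-0.9, 0.8, -1.4]
opening: 0.521
grasp_force: 25.0
```

```bash
python3 view.py f2 seat fixture
python3 - <<'E'
from h import *
a,b=[cv2.imread(f"pics/{n}.png")[:,80:560] for n in("f1","f2")]
cv2.imwrite("pics/f12.png",np.vstack([a[80:380],b[80:380]]))
E
```

```text
seat  []
fixture [([324, 65, 235, 129], 0.74)] [([425.2, 135.4], 0.88)]
7.8 [ 0.57593942 -0.24387271  0.17610692] [[-0.994217632292339, -0.10734453491139795, -0.0029069681234803867], [-0.10734262941672136, 0.9942217625572196, -0.0008042185772397202], [0.0029764994405652528, -0.0004875266877037866, -0.9999954513740597]] [0.34404855 0.32467762 0.19780995]
```

View pics/f12.png

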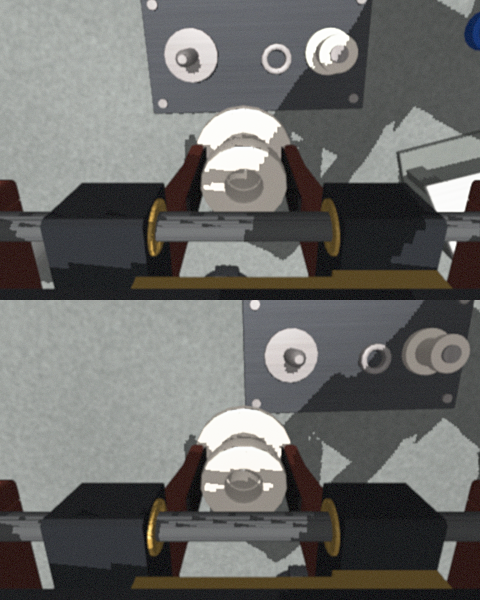

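```bash
cat > fit.py <<'E'
from h import *
import pickle
fs=[pickle.load(open(n+".pkl","rb")) for n in("f1","f2")]
cs=[]
for n,c in(("f1",(270,135)),("f2",(371,135))):
    g=cv2.imread(f"pics/{n}.png"); x,y=c; w=g[y-42:y+42,x-42:x+42].max(2)
    m=(cv2.resize(w,None,fx=4,fy=4,interpolation=2)>135).astype(np.uint8)
    k,_=cv2.findContours(m,0,1); k=max((q for q in k),key=lambda q:cv2.contourArea(q)); e=cv2.fitEllipse(cv2.convexHull(k))
    cs.append(((e[0][0]+.5)/4-.5+x-42,(e[0][1]+.5)/4-.5+y-42)); print(n,cs[-1],np.array(e[1])/4,e[2])
    cv2.imwrite(f"pics/m_{n}.png",m*255)
X,r=tri(fs,cs); print("seat",X,r)
for f,c in zip(fs,cs): print("on z=.035",onplane(f,c,.035))
E
python3 fit.py
python3 - <<'E'
from h import *
import pickle
# tool-frame camera from f1 state
p=np.array([.56482,-.13957,.17605]); R=toolR([-.0027,-.0009,-1],[-.10725,.99423,-.0006]); f=pickle.load(open("f1.pkl","rb"))
a=np.linspace(0,2*np.pi,721)
for dx in(-.003,0,.003):
  for dz in (-.003,0,.003):
    o={}
    for nm,rad,h in(("w0",.032,0),("w10",.032,.01),("n36",.023,.036),("n50",.023,.05)):
        c=np.c_[rad*np.cos(a)+dx,rad*np.sin(a),np.full_like(a,.0243+dz-h)]
        q=proj(f,c@R.T+p); o[nm]=np.round([q[:,0].min(),q[:,0].max(),q[:,1].min(),q[:,1].max()],0).astype(int).tolist()
    print(dx,dz,o)
g=cv2.imread("pics/f1.png")[170:310,255:395]; cv2.imwrite("pics/sp.png",cv2.resize(g,None,fx=4,fy=4,interpolation=2))
E
```

```text
f1 (270.30751037597656, 134.57378768920898) [52.86494446 55.69762421] 151.1956329345703
f2 (370.79771423339844, 134.65126419067383) [52.82730484 55.4302063 ] 29.043630599975586
seat [ 0.5154714  -0.20111695  0.03437341] [array([ 0., -0.]), array([-0.,  0.])]
on z=.035 [ 0.51543416 -0.20100671  0.035     ]
on z=.035 [ 0.5154257  -0.20122639  0.035     ]
-0.003 -0.003 {'w0': [278, 370, 188, 273], 'w10': [276, 372, 192, 281], 'n36': [284, 364, 220, 292], 'n50': [281, 368, 230, 307]}
-0.003 0 {'w0': [279, 369, 186, 271], 'w10': [276, 372, 190, 278], 'n36': [285, 364, 218, 289], 'n50': [281, 367, 227, 304]}
-0.003 0.003 {'w0': [279, 369, 185, 269], 'w10': [277, 371, 189, 276], 'n36': [285, 363, 216, 286], 'n50': [282, 366, 225, 300]}
0 -0.003 {'w0': [278, 370, 183, 269], 'w10': [275, 373, 187, 277], 'n36': [284, 365, 215, 288], 'n50': [280, 368, 224, 303]}
0 0 {'w0': [278, 370, 182, 267], 'w10': [276, 372, 186, 274], 'n36': [285, 364, 213, 285], 'n50': [281, 367, 222, 299]}
0 0.003 {'w0': [279, 369, 181, 265], 'w10': [277, 371, 185, 272], 'n36': [285, 363, 211, 282], 'n50': [282, 367, 220, 296]}
0.003 -0.003 {'w0': [278, 370, 179, 265], 'w10': [275, 373, 182, 273], 'n36': [284, 365, 209, 283], 'n50': [280, 369, 218, 298]}
0.003 0 {'w0': [278, 370, 178, 263], 'w10': [276, 372, 181, 271], 'n36': [284, 364, 208, 280], 'n50': [281, 368, 216, 295]}
0.003 0.003 {'w0': [279, 369, 177, 261], 'w10': [277, 371, 180, 268], 'n36': [285, 363, 206, 278], 'n50': [282, 367, 214, 291]}
```

View pics/sp.png

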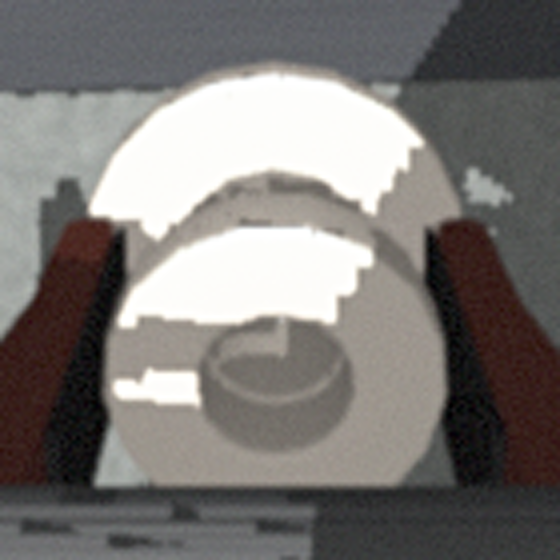

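Shoulder found at f1 (270.3,134.6) and f2 (370.8,134.7), putting the seat at (0.5154,-0.2011,0.035). The spool sits upright in the grip, its axis about 2.5 mm toward tool -x.

Run:
```python
from h import *
R=toolR([0,0,-1],[-.107,.994,0])
for z in(.14,.115,.0593): print(rel(np.array([.5129,-.2014,z]),R))
```

```text
[ 1.934e-01  1.634e-01  1.209e-01 -1.000e-04 -5.000e-04  1.000e-04]
[ 1.931e-01  1.634e-01  2.042e-01 -1.000e-04 -5.000e-04  1.000e-04]
[ 1.926e-01  1.635e-01  3.899e-01 -1.000e-04 -5.000e-04  1.000e-04]
```

play_rows:
  rows: "0.193 0.1635 0.1 0 -0.0005 0;0.193 0.1635 0.12 0 -0.0005 0;0.193 0.1635 0.16 0 -0.0005 0;0.193 0.1635 0.2 0 -0.0005 0;0.193 0.1635 0.2 0 -0.0005 0;0.193 0.1635 0.2 0 -0.0005 0"

```text
t: 8.4
position: [0.5145, -0.2036, 0.1164]
eef_rot: [[-0.994, -0.106, 0.002], [-0.106, 0.994, -0.002], [-0.001, -0.002, -1.0]]
ft_force: [-0.4, 0.3, -0.5]
opening: 0.523
grasp_force: 25.0
```

Run:
```python
from h import *
s=get_state(); print(s["position"],s["ft_force"],s["eef_rot"].round(4).tolist()); R=toolR([0,0,-1],[-.107,.994,0]); print(rel(np.array([.5129,-.2014,.0593]),R))
a=grab_frame("scene"); b=grab_frame("top"); o=[]
for f in(a,b):
    q=proj(f,[.5154,-.2011,.08])[0].astype(int); o.append(cv2.resize(f["img"][q[1]-35:q[1]+35,q[0]-45:q[0]+45],(540,420)[:2] if 0 else (360,280),interpolation=2))
cv2.imwrite("pics/h.png",np.hstack(o))
```

```text
[ 0.51450927 -0.2035536   0.11635305] [-0.4062904   0.3120872  -0.46362148] [[-0.9944, -0.1059, 0.0016], [-0.1059, 0.9944, -0.0015], [-0.0014, -0.0017, -1.0]]
[ 0.0048  0.008   0.1902 -0.0003  0.0002 -0.0002]
```

View pics/h.png

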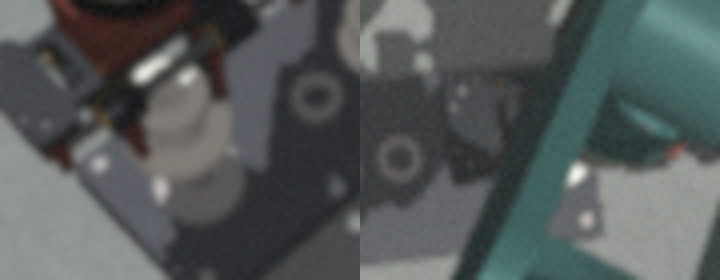

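play_rows:
  rows: "0 0 0 0 0 0;0 0 0 0 0 0"

```text
t: 8.7
position: [0.5137, -0.2032, 0.1166]
eef_rot: [[-0.994, -0.106, 0.001], [-0.106, 0.994, -0.001], [-0.001, -0.001, -1.0]]
ft_force: [0.4, -0.4, -0.6]
opening: 0.52
grasp_force: 25.0
```

Run:
```python
from h import *
s=get_state(); print(s["t"],s["position"],s["ft_force"]); R=toolR([0,0,-1],[-.107,.994,0]); print(rel(np.array([.5129,-.2014,.0593]),R))
```

```text
8.7 [ 0.5136856  -0.20324043  0.11655261] [ 0.41127757 -0.39042714 -0.57590443]
[ 0.0022  0.0067  0.1908 -0.0002  0.0002 -0.0002]
```

play_rows:
  rows: "0.002 0.0065 0.02 0 0 0;0.002 0.0065 0.03 0 0 0;0.002 0.0065 0.05 0 0 0;0.002 0.0065 0.065 0 0 0;0.002 0.0065 0.065 0 0 0"

```text
t: 9.2
position: [0.5117, -0.2007, 0.0957]
eef_rot: [[-0.994, -0.106, -0.001], [-0.106, 0.994, -0.0], [0.001, 0.0, -1.0]]
ft_force: [-0.6, 0.1, 0.2]
opening: 0.523
grasp_force: 25.0
```

Run:
```python
from h import *
s=get_state(); print(s["t"],s["position"],s["ft_force"],s["ft_torque"]); R=toolR([0,0,-1],[-.107,.994,0]); print(rel(np.array([.5129,-.2014,.0593]),R))
```

```text
9.2 [ 0.51173079 -0.20068327  0.09570207] [-0.60488007  0.05858605  0.22725025] [0.02644228 0.01746156 0.02295803]
[-0.0037 -0.0028  0.1213  0.     -0.0002 -0.0002]
```

play_rows:
  rows: "-0.003 -0.0025 0.02 0 0 0;-0.003 -0.0025 0.035 0 0 0;-0.003 -0.0025 0.05 0 0 0;-0.003 -0.0025 0.05 0 0 0"

```text
t: 9.6
position: [0.5133, -0.2014, 0.081]
eef_rot: [[-0.994, -0.106, 0.0], [-0.106, 0.994, -0.0], [-0.0, -0.0, -1.0]]
ft_force: [2.6, 2.4, -1.7]
opening: 0.522
grasp_force: 25.0
```

play_rows:
  rows: "-0.002 0.002 0.015 0 0 0;-0.002 0.002 0.03 0 0 0;-0.002 0.002 0.045 0 0 0;-0.002 0.002 0.055 0 0 0;-0.002 0.002 0.055 0 0 0"

```text
t: 10.1
position: [0.5137, -0.201, 0.0646]
eef_rot: [[-0.994, -0.106, 0.0], [-0.106, 0.994, -0.001], [-0.0, -0.001, -1.0]]
ft_force: [0.9, 1.7, -1.1]
opening: 0.522
grasp_force: 25.0
```

play_rows:
  rows: "0 0.001 0.006 0 0 0;0 0.001 0.01 0 0 0;0 0.001 0.014 0 0 0;0 0.001 0.014 0 0 0"

```text
t: 10.5
position: [0.5138, -0.2008, 0.0609]
eef_rot: [[-0.994, -0.106, 0.001], [-0.106, 0.994, -0.001], [-0.0, -0.001, -1.0]]
ft_force: [0.7, 0.6, -1.5]
opening: 0.523
grasp_force: 25.0
```

play_rows:
  rows: "0 0 0.003 0 0 0;0 0 0.006 0 0 0;0 0 0.006 0 0 0"

```text
t: 10.8
position: [0.5138, -0.2007, 0.0591]
eef_rot: [[-0.994, -0.106, 0.001], [-0.106, 0.994, -0.001], [-0.0, -0.001, -1.0]]
ft_force: [0.4, 0.2, -1.1]
opening: 0.521
grasp_force: 25.0
```

play_rows:
  rows: "0 0 0.003 0 0 0;0 0 0.003 0 0 0"

```text
t: 11.0
position: [0.5138, -0.2007, 0.0582]
eef_rot: [[-0.994, -0.106, 0.0], [-0.106, 0.994, -0.001], [-0.0, -0.001, -1.0]]
ft_force: [0.7, 0.2, -0.9]
opening: 0.527
grasp_force: 25.0
```

play_rows:
  rows: "0 0 0.003 0 0 0;0 0 0.003 0 0 0"

```text
t: 11.2
position: [0.5138, -0.2007, 0.0573]
eef_rot: [[-0.994, -0.106, 0.0], [-0.106, 0.994, -0.001], [-0.0, -0.001, -1.0]]
ft_force: [0.7, 0.3, -0.9]
opening: 0.522
grasp_force: 25.0
```

play_rows:
  rows: "0 0 0.003 0 0 0;0 0 0.003 0 0 0"

```text
t: 11.4
position: [0.5138, -0.2007, 0.0563]
eef_rot: [[-0.994, -0.106, 0.0], [-0.106, 0.994, -0.001], [-0.0, -0.001, -1.0]]
ft_force: [1.2, -0.1, -1.1]
opening: 0.526
grasp_force: 25.0
```

play_rows:
  rows: "0 0 0.003 0 0 0;0 0 0.003 0 0 0"

```text
t: 11.6
position: [0.5139, -0.2007, 0.0555]
eef_rot: [[-0.994, -0.106, 0.001], [-0.106, 0.994, -0.001], [-0.0, -0.001, -1.0]]
ft_force: [0.6, -0.1, -0.3]
opening: 0.521
grasp_force: 25.0
```

play_rows:
  rows: "0 0 0.003 0 0 0;0 0 0.003 0 0 0"

```text
t: 11.8
position: [0.514, -0.2008, 0.0554]
eef_rot: [[-0.994, -0.106, 0.001], [-0.106, 0.994, -0.001], [-0.001, -0.001, -1.0]]
ft_force: [-1.0, 0.5, 6.3]
opening: 0.522
grasp_force: 25.0
```

Contact at TCP z 0.0555 with 6 N upward, after free travel right to that point. I release and back off straight up.

play_rows:
  rows: "0 0 0 0 0 0;0 0 0 0 0 0;0 0 0 0 0 0;0 0 0 0 0 0;0 0 0 0 0 0;0 0 0 0 0 0"
  grip: -1

```text
t: 12.4
position: [0.5138, -0.2007, 0.0545]
eef_rot: [[-0.994, -0.106, 0.0], [-0.106, 0.994, -0.001], [-0.0, -0.001, -1.0]]
ft_force: [-0.1, -0.1, 0.1]
opening: 0.995
grasp_force: 0.0
```

play_rows:
  rows: "0 0 -0.05 0 0 0;0 0 -0.1 0 0 0;0 0 -0.2 0 0 0;0 0 -0.3 0 0 0;0 0 -0.4 0 0 0;0.0 0 -0.4 0 0 0"

```text
t: 13.0
position: [0.5164, -0.202, 0.1787]
eef_rot: [[-0.994, -0.106, 0.007], [-0.106, 0.994, -0.005], [-0.007, -0.005, -1.0]]
ft_force: [0.1, -0.3, -0.7]
opening: 1.001
grasp_force: 0.0
```

play_rows:
  rows: "-0.2 0.2 0 0 0 0;-0.2 0.2 0 0 0 0;-0.2 0.2 0 0 0 0;-0.2 0.2 0 0 0 0"

```text
t: 13.4
position: [0.5667, -0.134, 0.1736]
eef_rot: [[-0.994, -0.108, -0.001], [-0.108, 0.994, -0.001], [0.001, -0.001, -1.0]]
ft_force: [0.1, 0.2, -1.5]
opening: 0.995
grasp_force: 0.0
```

```bash
python3 view.py e1 spool seat
python3 - <<'E'
from h import *
f=grab_frame("scene"); a=cv2.resize(f["img"][110:310,190:490],(600,400),interpolation=2)
w=grab_frame("wrist"); q=proj(w,[.5154,-.2011,.06])[0].astype(int); print(q)
b=cv2.imread("pics/e1.png"); x0=max(0,q[0]-70);y0=max(0,q[1]-70); b=cv2.resize(b[y0:y0+140,x0:x0+140],(190*1,190))
c=np.zeros((400,800,3),np.uint8); c[:,:600]=a; c[:190,605:795]=b; cv2.imwrite("pics/e.png",c)
E
```

```text
spool [([541, 71, 98, 68], 0.81), ([230, 99, 66, 65], 0.67)] [([268.3, 129.7], 0.85)]
seat  [([262.4, 133.9], 0.67)]
13.6 [ 0.56619516 -0.13531589  0.17419613] [[-0.9944910753163742, -0.10481979040010936, -0.0005591570074039668], [-0.10481931099913179, 0.9944909390939982, -0.0008271043493330685], [0.0006427734819303079, -0.0007639374415106548, -0.999999501620794]] [ 0.84380844 -0.01103059 -0.40865637]
[261 133]
```

View pics/e.png

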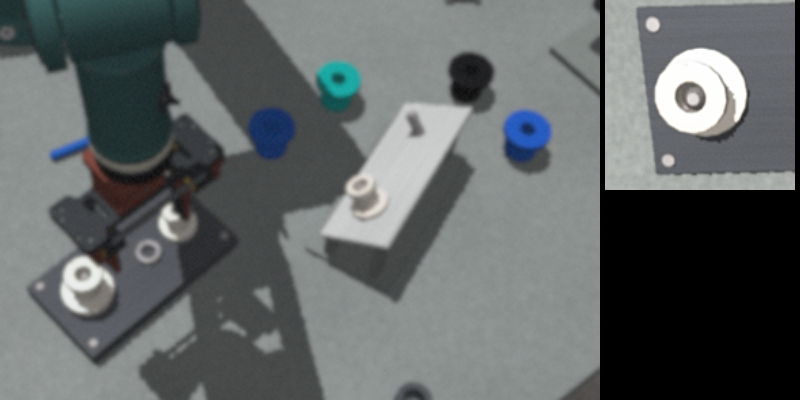

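The spool stands on the spindle (scene crop (87,285), wrist inset centre (693,95)), wide flange down. The smaller spool is still on its peg at (367,195), and the ring and fixed spool are undisturbed. I check the top face numerically for height and tilt.

Run:
```python
from h import *
import pickle
f=pickle.load(open("e1.pkl","rb")); g=cv2.imread("pics/e1.png")
a=np.linspace(0,2*np.pi,361); 
for dz in(0,.003,.006):
  for nm,r,h in(("w10",.032,.01),("n50",.023,.05),("bore",.01,.05)):
    q=proj(f,np.c_[.5154+r*np.cos(a),-.2011+r*np.sin(a),np.full_like(a,.035+h+dz)]); print(dz,nm,np.round([q[:,0].min(),q[:,0].max(),q[:,1].min(),q[:,1].max()],1))
w=g[70:190,200:330]; q=proj(f,np.c_[.5154+.023*np.cos(a),-.2011+.023*np.sin(a),np.full_like(a,.085)])
o=cv2.resize(w,None,fx=4.5,fy=4.5,interpolation=2)
for h,r in((.035,.032),(.045,.032),(.085,.023),(.085,.01)):
    q=proj(f,np.c_[.5154+r*np.cos(a),-.2011+r*np.sin(a),np.full_like(a,h)]); cv2.polylines(o,[np.int32((q-[200,70]+.5)*4.5)],True,(0,0,255),1)
cv2.imwrite("pics/chk.png",o)
```

```text
0 w10 [230.9 295.1  98.4 163.9]
0 n50 [226.9 280.2 107.1 161.5]
0 bore [242.  265.2 123.1 146.7]
0.003 w10 [230.  294.8  98.2 164.4]
0.003 n50 [225.7 279.7 107.  162. ]
0.003 bore [241.  264.5 123.2 147.1]
0.006 w10 [229.  294.5  98.  164.9]
0.006 n50 [224.5 279.2 107.  162.6]
0.006 bore [240.  263.8 123.3 147.4]
```

View pics/chk.png

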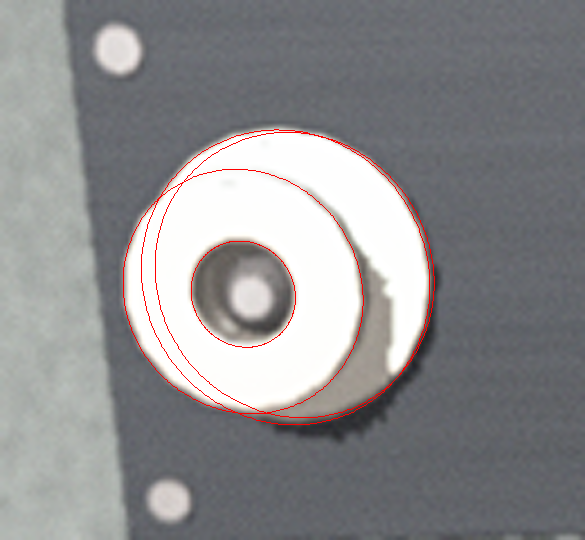

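The predicted outline of a fully seated, upright spool (red) matches the picture to within a pixel, so it is home and flat.

```bash
python3 -c "
from cell import *
print(close_job())"
```

```text
the job is handed in; nothing more can be done
None
```

The larger white spool is on the fixture's bare spindle, wide flange down, flat and home on the shoulder, and released; the smaller spool is still on its rack peg, and the job was handed in at about 14 s.

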